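# Close the storage canister in the sliding-cover case

### The job

The canister in the case has its lid only resting on top of the thread. Slide the case's clear cover fully open, turn the lid backward (anticlockwise seen from above) until it drops into the start of the thread, then screw it clockwise fully home, keeping it level and on the canister throughout. Finally slide the cover fully shut, let go, and leave the carton, mug and tape roll undisturbed.

Things in the scene. Friction and masses are not known exactly. Their poses are not given: they have to be found in the camera images.
- case: Fixed desk-top case, 230 (x) by 440 (y) by 159 mm high, origin at the centre of its underside. Its -y half is a bay with clear walls, about 200 mm square inside, open on top, that holds the canister; its +y half is a closed grey housing. Rails on its long edges (along its y) carry the sliding cover; their lips reach 171 mm up.
- cover (a joint): Sliding clear cover on top of the case: 0 = shut over the canister bay, 0.205 m = fully open (over the grey half). It moves along the case's +y to open. About 3 N of friction; it stays where it is left. It may start up to 25 mm open.
- cover_grip (a point): Point in the middle of the cover's steel upright grip, which moves with the cover: a bar 70 mm long (along case x), 14 mm thick (along case y), 40 mm tall; this point is 24 mm above the cover's upper face and 16 mm below the bar's top. Axes are the case's.
- canister: White round canister, 124 mm diameter, clamped in the bay (it cannot turn), origin at the centre of its underside, z up. Its neck has a coarse right-hand thread with three starts 120 degrees apart: 34 degree wide gaps in the top of the thread, one centred on the canister's x axis, each with an upright rib on the canister's side below it.
- neck (a point): Centre of the canister's neck rim, 86 mm above the canister's origin, hidden under the lid; axes as the canister. A stop block on the anticlockwise side of each thread gap keeps the lid's lugs from turning past the gap, and the same blocks are the stop when it is screwed home.
- lid_grip (a point): Middle of the upright grip bar on the loose black lid (180 g), on the lid's axis. The lid is 110 mm in diameter and 33 mm high to its flat top; the bar on it is 64 mm long (along lid x), 16 mm thick (along y), 34 mm tall; this point is 17 mm above the flat top. At the start it is 132 mm above the canister's origin, with lid x 0.75 to 1.45 rad anticlockwise of canister x.
- lid_mark (a point): Outer end of the white stripe on the lid's flat top, 54 mm from the lid's axis along lid x, over one of its three inner lugs (12 degrees wide, 120 degrees apart, with outside ribs). Turned anticlockwise, they meet the gaps when lid x is 1.91 to 2.28 rad (stop) from canister x; the lid, if not held up, then falls 12 mm (grip 120 mm above the canister's origin).
- lid_lug (a point): Lower edge of the skirt over the same lug, 55 mm from the lid's axis along lid x, 50 mm below the grip point. Turned clockwise from the thread start the lid goes down another 7 mm, evenly while lid x goes from 1.64 to 0.70 rad from canister x, to a grip height of 113 mm above the canister's origin; hard stop at 0.63 rad: fully home.
- carton: Bystander: loose cardboard carton 160 x 110 x 90 mm, origin at the centre of its underside.
- mug: Bystander: loose white mug, 76 mm diameter, 90 mm high, origin at the centre of its underside.
- tape: Bystander: loose roll of paper tape lying flat, 100 mm diameter, 45 mm high, origin at the centre of its underside.

How it is judged:
By the outcome, as a careful person would: the job done as asked, in the order asked, and still so for the second after the job is handed in, with the robot touching nothing.
It also fails if it takes over 64 s, if anything falls off the work surface, if the arm or the gripper's body presses on something with over 40 N, if the wrist force passes 120 N, or if a joint passes its speed limit or range.

### The arm

A 6-joint arm with a two-finger parallel gripper is mounted at the origin on the work surface. World frame = base frame: x ahead of the robot, y to its left, z up, the work surface at z = 0. Lengths are in m, angles in degrees, forces in N, time in s.
With the tool pointing down it reaches from about 0.375 to 0.75 m from the base axis. Payload 9 kg.
Tool frame: the origin (TCP) lies where the fingers leave the gripper's body, on its centre line; the fingertips stand 73 mm ahead of it and the grasp point (between the pads) lies 54 mm ahead of it (robot.tip_reach is the distance from the TCP to the fingertips, in m); z points along the fingers, y is the direction in which the jaws open and shut (so a half turn about z gives the same grasp; the last joint's range is limited). The gripper opens to 85 mm and grips with 20 to 120 N. Pads are 22 mm wide; open, the fingers measure 114 mm over their backs; the gripper's body (76 mm by 85 mm) begins 54 mm behind the grasp point. The pads swing forward as they close: fully open they stand 13 mm farther back than shut.
Start: joints at [53.245, 5.964, 5.575, 89.605, 0, 77.527], TCP at [0.247, 0.547, 0.304] pointing down, gripper open.
Joint ranges: [-171.21, 171.21], [-48.23, 106.86], [-62.78, 66.21], [-105.2, 120.99], [-86.42, 89.51], [-180, 180]. Speed limits (degrees/s): [127.2, 127.2, 147.25, 180, 180, 180].

### API

Orientations are given as [roll, pitch, yaw] about the fixed x, y, z axes, in that order (R = Rz(yaw) Ry(pitch) Rx(roll)).
In Python, from plant import robot gives the robot as it stands. Calls block until the motion is done:
- robot.move_pose(position, orientation): joint-space move of the TCP to a pose.
- robot.line_to(position, vel=0.15, rotation=None, guard=None): straight line of the TCP; rotation=None keeps the orientation; vel is the mean speed in m/s. With guard (N) it stops when the force on the tool has changed by that much, and returns True; else False.
- robot.goto_joints(angles): joint-space move.
- robot.set_gripper(opening): finger opening in m; the grip force is fixed at half the most; returns when the fingers have stopped.
- robot.pause(seconds).
- robot.ik(position, orientation): joint angles nearest the present ones, or None.
- robot.observe(): the state.
- robot.grab_frame(name): name is "scene" or "side" or "wrist"; returns the picture (400x640x3 uint8, blue, green, red); there is no depth.
- robot.get_calibration(name): a dict with "vertical_fov" (degrees; the focal length in pixels is half the picture's height over the tangent of half this angle, whatever the lens; pixels are square), "cx", "cy" (the principal point, pixels), "rvec" (rotation vector, rad) and "tvec" (3), from world to camera coordinates, as OpenCV has them. Camera axes: x right, y down, z forward; pixel columns grow to the right and rows downward; lengths in m; the calibration is good to about 2 mm. A picture is of the moment at which its call begins: read the wrist's pose just before it. get_calibration takes no time and is no camera call; for the wrist camera it gives the pose at the moment of the call.
A pose or a line that the arm cannot do raises robot.IKError and nothing moves.
- robot.job_done(): hands the job in, once; it reports no verdict.
The state is a dict: "time": time; "q": joint angles; "qvel": joint speeds; "joint_torque": joint torques, N m; "tool_pos": TCP position; "tcp_rot": TCP orientation; "ft_force": force on the tool from outside, world axes, zero at the start; "torque": the same for the moment, N m; "gripper_width": finger opening in m.
Only numpy, scipy, OpenCV 4.12 (cv2) and the standard library are available. Lean on these libraries where they do the work, as an engineer would, in place of code of your own. Each camera call takes 0.05 s, during which the arm holds its last target.

## Working session

There is one attempt and no reset: what is moved stays moved. The work goes in short steps, each a Python script; the robot and the scene stay as the last script left them, time stands still between calls to the robot, and variables do not carry over. Pictures are saved under pics/ and viewed, and the job is handed in when it is done.

```bash
ls; mkdir -p pics; python3 - <<'E'
from plant import robot
import cv2
print(robot.observe())
for n in ["scene","side","wrist"]:
    print(n,robot.get_calibration(n))
    cv2.imwrite(f"pics/a_{n}.png",robot.grab_frame(n))
E
```

```text
pics
{'time': 0.0, 'q': array([5.32435276e+01, 5.99925156e+00, 5.52661225e+00, 8.96036996e+01,
       9.28783403e-04, 7.75273519e+01]), 'qvel': array([-0.05847948, -0.06981777, -0.04827486,  0.02378655, -0.06965598,
       -0.00957605]), 'joint_torque': array([-1.99403425e-03, -5.56936240e+01,  5.03649080e+01,  1.69908250e-02,
       -4.88063488e-04,  9.75368948e-06]), 'tool_pos': array([0.2465927 , 0.5467282 , 0.30311149]), 'tcp_rot': array([-1.79925663e+02, -1.73940461e-02,  1.55716164e+02]), 'ft_force': array([-0.60720813,  0.64935337, -0.09195833]), 'torque': array([-0.0418133 , -0.00502981, -0.00956452]), 'gripper_width': 0.08545589960893399}
scene {'vertical_fov': 43.703965851152844, 'cx': 317.07896004609813, 'cy': 206.04962302446503, 'rvec': array([ 0.79886059,  2.61290308, -1.05822795]), 'tvec': array([ 0.39048028, -0.14683608,  1.96940875])}
side {'vertical_fov': 45.74030238709551, 'cx': 314.90658055789237, 'cy': 198.21719199609043, 'rvec': array([ 2.21493612, -0.73932373,  0.32986103]), 'tvec': array([-0.40242491,  0.33789721,  1.51763384])}
wrist {'vertical_fov': 71.51282559306605, 'cx': 315.8030768454974, 'cy': 198.97621523943766, 'rvec': array([-2.39468469, -1.54793275, -0.25726318]), 'tvec': array([-0.59901651, -0.04255372,  0.38116796])}
```

View pics/a_scene.png

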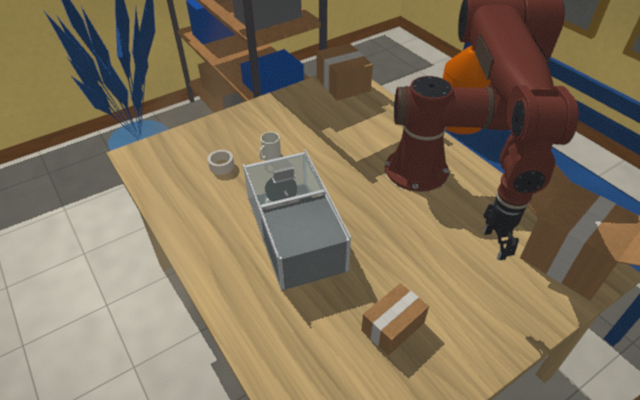

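View pics/a_side.png

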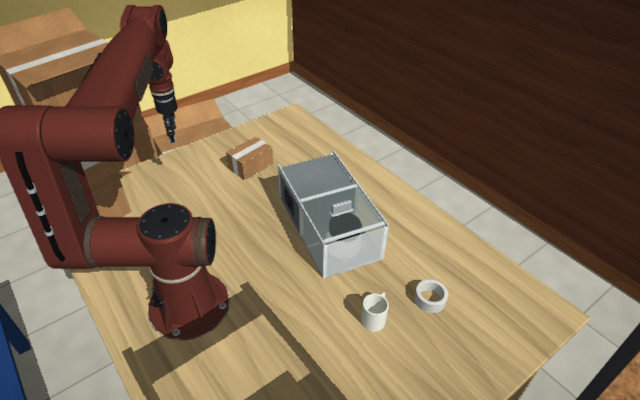

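View pics/a_wrist.png

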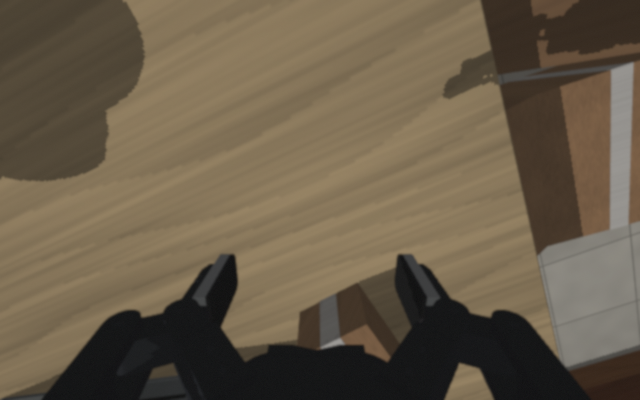

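The scene view shows the case at about (300,220) with the grip at (283,172) and the lid at (281,188). In the side view the case is at about (335,215) and the grip at (342,208). The mug, tape and carton stand clear of it. I'll zoom in next.

```bash
cat > h.py <<'E'
import numpy as np, cv2
from plant import robot
def cal(n):
    c=robot.get_calibration(n); f=200/np.tan(np.radians(c["vertical_fov"]/2))
    K=np.array([[f,0,c["cx"]],[0,f,c["cy"]],[0,0,1]]); return K,np.array(c["rvec"]),np.array(c["tvec"])
def ray(c,uv):
    K,r,t=c; R=cv2.Rodrigues(r)[0]; d=R.T@np.linalg.inv(K)@np.array([uv[0],uv[1],1.]); return -R.T@t,d
def plane(c,uv,z):
    o,d=ray(c,uv); return o+d*(z-o[2])/d[2]
def proj(c,P):
    K,r,t=c; return cv2.projectPoints(np.atleast_2d(np.array(P,float)),r,t,K,None)[0].reshape(-1,2)
def tri(c1,u1,c2,u2):
    P=[c[0]@np.c_[cv2.Rodrigues(c[1])[0],c[2]] for c in(c1,c2)]
    X=cv2.triangulatePoints(P[0],P[1],np.array(u1,float).reshape(2,1),np.array(u2,float).reshape(2,1)).ravel(); return X[:3]/X[3]
def crop(im,x,y,w,h,s,name):
    cv2.imwrite("pics/"+name,cv2.resize(im[y:y+h,x:x+w],None,fx=s,fy=s,interpolation=cv2.INTER_CUBIC))
E
python3 - <<'E'
from h import *
a=cv2.imread("pics/a_scene.png"); crop(a,230,140,140,150,4,"b_scene.png")
a=cv2.imread("pics/a_side.png"); crop(a,265,140,140,140,4,"b_side.png")
E
```

```text
(no output)
```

View pics/b_scene.png

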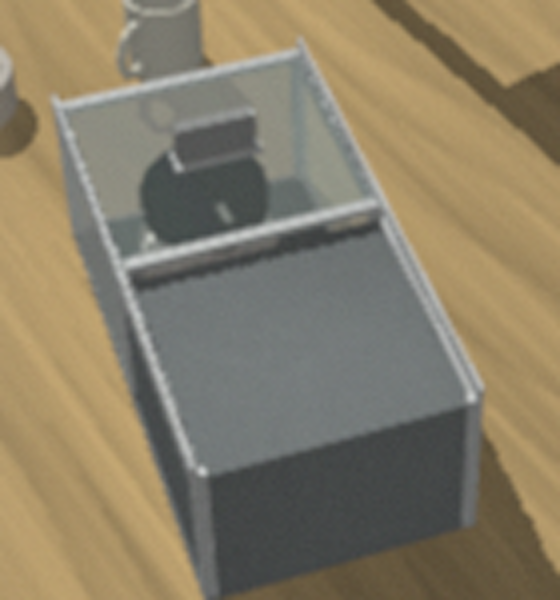

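View pics/b_side.png

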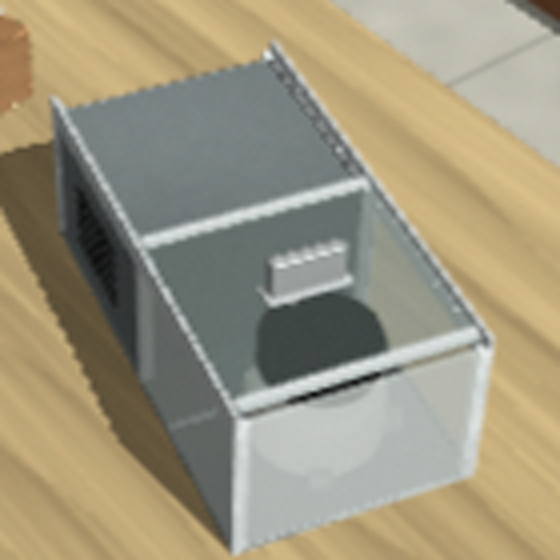

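```bash
python3 - <<'E'
from h import *
S=cal("scene"); D=cal("side"); f=lambda p:(230+p[0]/4-.375,140+p[1]/4-.375); g=lambda p:(265+p[0]/4-.375,140+p[1]/4-.375)
print("scene");A=[plane(S,f(p),.171) for p in[(57,99),(302,40),(480,390),(203,470)]]
B=[plane(D,g(p),.171) for p in[(490,337),(237,405),(55,100),(272,45)]]
for a in A:print(a.round(4))
print("side")
for a in B:print(a.round(4))
print("ground", [plane(S,f(p),0).round(4) for p in[(215,598),(473,522)]],[plane(D,g(p),0).round(4) for p in[(237,550),(472,470)]])
# grip bar top corners
print("griptop",[tri(S,f(p),D,g(q)).round(4) for p,q in [((175,122),(345,240)),((254,110),(270,258))]])
# stripe
E
```

```text
scene
[ 0.6256 -0.2235  0.171 ]
[ 0.406  -0.1704  0.171 ]
[0.5185 0.2507 0.171 ]
[0.7305 0.199  0.171 ]
side
[ 0.6245 -0.2301  0.171 ]
[ 0.4137 -0.1656  0.171 ]
[0.5131 0.2401 0.171 ]
[0.7289 0.1856 0.171 ]
ground [array([0.7281, 0.1933, 0.    ]), array([0.5151, 0.2479, 0.    ])] [array([ 0.4106, -0.1741,  0.    ]), array([ 0.6295, -0.2282,  0.    ])]
griptop [array([ 0.5758, -0.1009,  0.2099]), array([ 0.5131, -0.0788,  0.2081])]
```

The case fits well: yaw is about -14°, its centre is about (0.571, 0.010), and the cover's grip top is near z 0.209. I'll move over the grip and refine with the wrist camera.

```bash
python3 - <<'E'
from h import *
for yaw in(-14,166):
    q=robot.ik([.545,-.09,.36],[180,0,yaw]); print(yaw,None if q is None else np.round(q,1))
y=-14 if True else 0
q=robot.ik([.545,-.09,.36],[180,0,-14]); q2=robot.ik([.545,-.09,.36],[180,0,166])
best=min([(abs(a[5]),v) for a,v in((q,-14),(q2,166)) if a is not None]);print(best)
robot.move_pose([.545,-.09,.36],[180,0,best[1]])
o=robot.observe();print(o["time"],o["tool_pos"],o["tcp_rot"],o["q"])
np.save("c.npy",np.array([*cal("wrist")],dtype=object),allow_pickle=True)
cv2.imwrite("pics/c_wrist.png",robot.grab_frame("wrist"))
E
```

```text
-14 [-22.9  -1.2   4.1  95.3   0.  171.1]
166 [-22.9  -1.2   4.1  95.3   0.   -8.9]
(np.float64(8.946319060736078), 166)
2.65 [ 0.54509336 -0.08931329  0.3599972 ] [ 1.79990751e+02 -2.29386675e-03  1.66049420e+02] [-2.28787181e+01 -1.19154218e+00  4.09941853e+00  9.52946622e+01
  8.78077365e-03 -8.92813774e+00]Traceback (most recent call last):
  File "<stdin>", line 9, in <module>
ValueError: could not broadcast input array from shape (3,3) into shape (3,)
```

```bash
cat >> h.py <<'E'
import pickle
def shot(n,name):
    c=cal(n); im=robot.grab_frame(n); cv2.imwrite(f"pics/{name}.png",im); pickle.dump(c,open(f"pics/{name}.pkl","wb")); return c,im
def load(name): return pickle.load(open(f"pics/{name}.pkl","rb")),cv2.imread(f"pics/{name}.png")
E
python3 -c "
from h import *
shot('wrist','c_wrist')"
```

```text
(no output)
```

View pics/c_wrist.png

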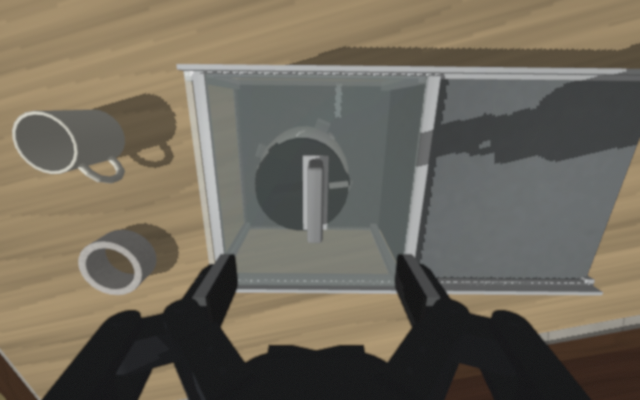

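```bash
python3 - <<'E'
from h import *
c,im=load("c_wrist"); crop(im,230,110,130,140,4,"d.png")
for p in [(437,78),(410,285),(182,67),(215,292),(636,71),(597,292)]: print(p,plane(c,p,.171).round(4))
E
```

```text
(437, 78) [0.4684 0.0365 0.171 ]
(410, 285) [ 0.6727 -0.0141  0.171 ]
(182, 67) [ 0.4078 -0.1726  0.171 ]
(215, 292) [ 0.6295 -0.2265  0.171 ]
(636, 71) [0.5037 0.2017 0.171 ]
(597, 292) [0.7321 0.1872 0.171 ]
```

View pics/d.png

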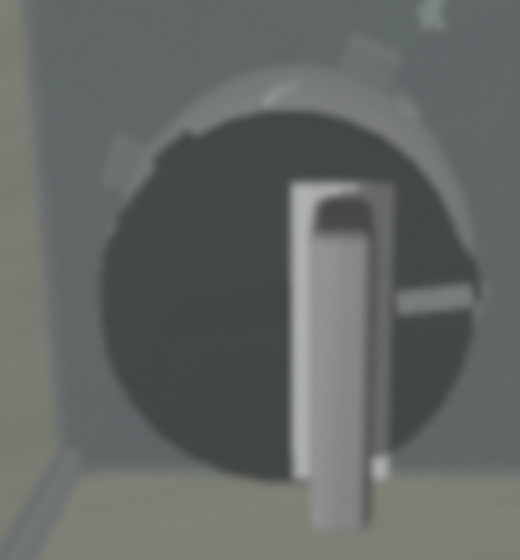

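```bash
python3 - <<'E'
from h import *
c,im=load("c_wrist"); f=lambda p:(230+p[0]/4-.375,110+p[1]/4-.375)
P=[plane(c,f(p),.209) for p in[(313,235),(365,235),(370,528),(312,530)]]
print(np.round(P,4),np.mean(P,0).round(4)); P=np.array(P)
print("len",np.linalg.norm(P[3]-P[0]),np.linalg.norm(P[2]-P[1]),"thick",np.linalg.norm(P[1]-P[0]),"yaw",np.degrees(np.arctan2(*(P[3]+P[2]-P[0]-P[1])[1::-1])))
E
```

```text
[[ 0.5103 -0.0877  0.209 ]
 [ 0.5128 -0.0774  0.209 ]
 [ 0.5776 -0.0919  0.209 ]
 [ 0.575  -0.1046  0.209 ]] [ 0.5439 -0.0904  0.209 ]
len 0.06689887290026048 0.0664134301081258 thick 0.010553110613275426 yaw -13.634790957657584
```

```bash
cat >> h.py <<'E'
CY=-13.7; ex=np.array([np.cos(np.radians(CY)),np.sin(np.radians(CY)),0]); ey=np.array([-ex[1],ex[0],0])
def st(t=""):
    o=robot.observe(); print(t,round(o["time"],2),"pos",np.round(o["tool_pos"],4),"rot",np.round(o["tcp_rot"],1),"F",np.round(o["ft_force"],1),"T",np.round(o["torque"],2),"w",round(o["gripper_width"],4),"q6",round(o["q"][5],1)); return o
E
python3 - <<'E'
from h import *
p=np.array([.544,-.0905,.30])
robot.move_pose(p,[180,0,180+CY])
p[2]=.250; print(robot.line_to(p,vel=.1,guard=10)); st("down")
robot.set_gripper(0.0); st("closed")
robot.pause(.1); o=st()
q=o["tool_pos"]+ey*.19
print(robot.line_to(q,vel=.12,guard=25)); st("near")
E
```

```text
False
down 3.7 pos [ 0.5443 -0.0906  0.2509] rot [-1.800e+02  1.000e-01  1.663e+02] F [-0.6 -0.4 -0.6] T [-0.05 -0.05  0.01] w 0.0856 q6 -9.3
closed 4.36 pos [ 0.544  -0.0905  0.2503] rot [180.    0.  166.3] F [-0.9  0.4  3. ] T [ 0.18  0.15 -0.53] w 0.013 q6 -9.3
 4.46 pos [ 0.544  -0.0905  0.2503] rot [180.    0.  166.3] F [-1.   0.3  4.1] T [ 0.22  0.17 -0.49] w 0.0133 q6 -9.3
False
near 6.19 pos [0.5915 0.0948 0.2503] rot [179.9   0.3 166.3] F [16.8 -3.3 -4. ] T [-0.57 -3.03 -0.53] w 0.0133 q6 10.3
```

```bash
python3 - <<'E'
from h import *
o=st(); th=np.radians(14.6); d=np.array([np.sin(th),np.cos(th),0])
q=o["tool_pos"]+np.array([.001,0,0])+d*.03; q[2]=.2503
print(robot.line_to(q,vel=.06,guard=25)); st("end")
robot.pause(.2); st()
shot("wrist","e_wrist"); shot("side","e_side")
E
```

```text
6.19 pos [0.5915 0.0948 0.2503] rot [179.9   0.3 166.3] F [16.8 -3.3 -4. ] T [-0.57 -3.03 -0.53] w 0.0133 q6 10.3
True
end 6.53 pos [0.5946 0.1057 0.2503] rot [-1.797e+02  1.000e-01  1.662e+02] F [-1.4 -5.2  4.9] T [-0.53  0.41 -0.44] w 0.013 q6 11.6
 6.73 pos [0.5946 0.1055 0.2503] rot [-1.798e+02  1.000e-01  1.662e+02] F [-1.4 -0.4  4.1] T [ 0.28  0.28 -0.43] w 0.0134 q6 11.6
```

View pics/e_wrist.png

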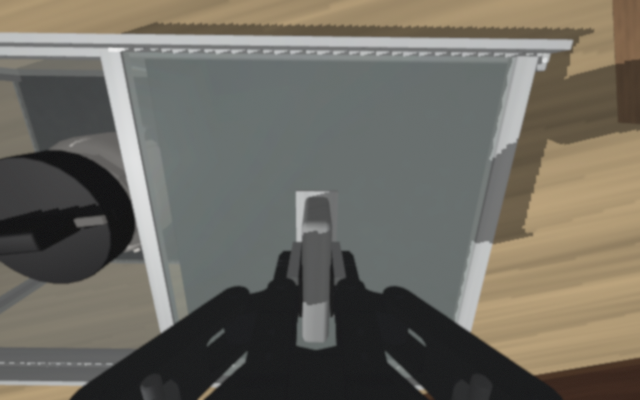

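The guard may have tripped on the side load being released rather than at the stop, so I'll push again with a fresh guard.

```bash
python3 - <<'E'
from h import *
o=st(); th=np.radians(14.5); d=np.array([np.sin(th),np.cos(th),0])
q=o["tool_pos"]+d*.02; q[2]=.2503
print(robot.line_to(q,vel=.04,guard=22)); st("end")
robot.pause(.2); o=st(); print((o["tool_pos"]-[.544,-.0905,.25])@d)
E
```

```text
6.83 pos [0.5946 0.1055 0.2503] rot [-1.799e+02  1.000e-01  1.662e+02] F [-1.1  1.8  6.5] T [ 0.7   0.29 -0.42] w 0.013 q6 11.6
True
end 7.08 pos [0.5947 0.1058 0.2503] rot [-1.795e+02  1.000e-01  1.661e+02] F [-0.6 -3.5  4.6] T [ 0.18  0.18 -0.3 ] w 0.0128 q6 11.8
 7.28 pos [0.5947 0.1058 0.2504] rot [-1.796e+02  1.000e-01  1.660e+02] F [-0.1 -2.8  4.9] T [ 0.23  0.09 -0.26] w 0.013 q6 11.8
0.2027534227678027
```

Fully open: the cover moved only 0.3 mm under the guard force. I'll let go and look at the lid.

```bash
python3 - <<'E'
from h import *
robot.set_gripper(.085); o=st()
p=o["tool_pos"].copy(); p[2]=.33; robot.line_to(p,vel=.2)
robot.move_pose([.53,-.10,.36],[180,0,166]); st()
c,im=shot("wrist","f_wrist"); shot("scene","f_scene"); shot("side","f_side")
crop(im,200,80,200,180,4,"f_crop.png")
E
```

```text
7.97 pos [0.5946 0.1058 0.2503] rot [-1.795e+02  1.000e-01  1.660e+02] F [-0.8  0.5  0. ] T [ 0.03  0.06 -0.02] w 0.085 q6 11.8
 9.4 pos [ 0.5301 -0.0992  0.3593] rot [ 1.80e+02 -1.00e-01  1.66e+02] F [ 0.7  0.2 -0.1] T [0.06 0.03 0.05] w 0.0846 q6 -10.5
```

View pics/f_crop.png

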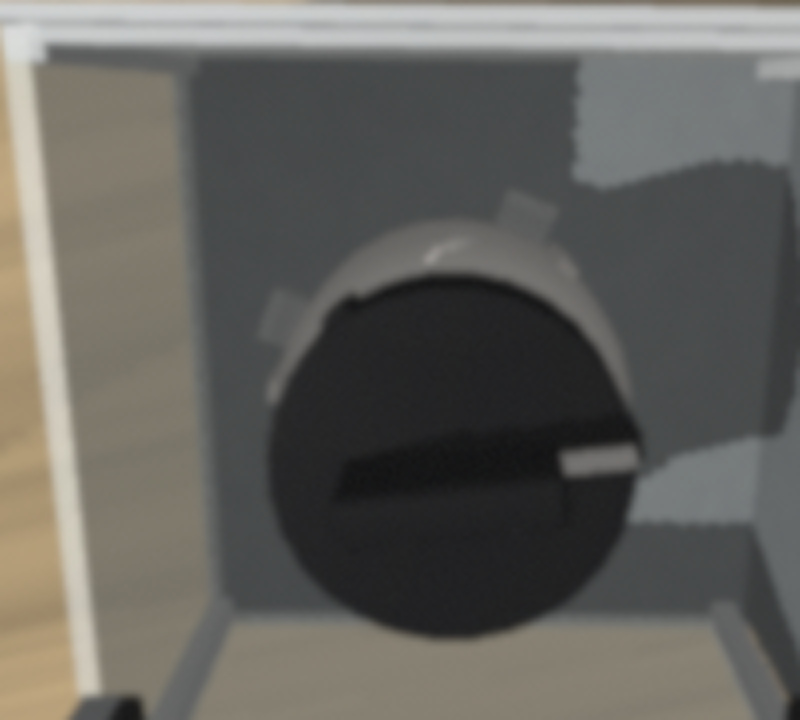

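View pics/f_side.png

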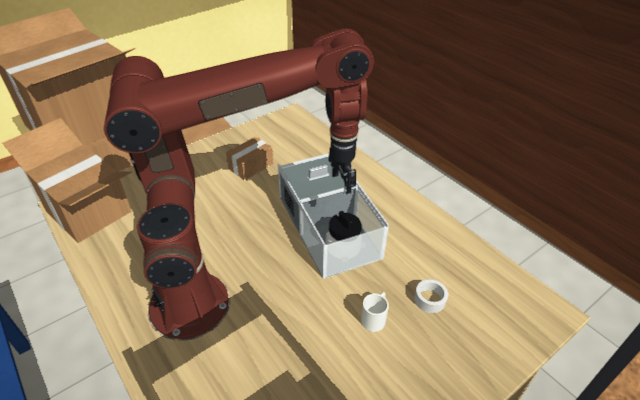

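The lid sits in the open bay. In the crop its centre is about (455,455), which is full-frame (314,194), and the white mark's outer end is at about (638,457). Next I'll fit the circle and measure the ribs.

```bash
python3 - <<'E'
from h import *
from scipy.optimize import least_squares
c,im=load("f_wrist"); f=lambda p:(200+(p[0]+.5)/4-.5,80+(p[1]+.5)/4-.5)
g=im.max(2); m=(g<52).astype(np.uint8); m[:140]*=(np.arange(640)<375); m[245:]=0
cs,_=cv2.findContours(m,cv2.RETR_EXTERNAL,cv2.CHAIN_APPROX_NONE); k=max(cs,key=cv2.contourArea)[:,0].astype(float)
print(cv2.fitEllipse(k.astype(np.float32)),len(k),cv2.boundingRect(k.astype(np.int32)))
for z in (.115,.119,.123,.127):
    P=np.array([plane(c,p,z)[:2] for p in k])
    r=least_squares(lambda x:np.hypot(P[:,0]-x[0],P[:,1]-x[1])-x[2],[.54,-.1,.055],loss="soft_l1",f_scale=.001).x
    a,b=plane(c,f((639,458)),z)[:2],plane(c,f((558,463)),z)[:2]
    print(z,r.round(4),"mark r",np.linalg.norm(a-r[:2]).round(4),"ang",np.degrees(np.arctan2(*(a-r[:2])[::-1])).round(1),np.degrees(np.arctan2(*(a-b)[::-1])).round(1))
s,im=load("f_scene"); crop(im,235,140,100,90,6,"f_sc.png")
s,im=load("f_side"); crop(im,290,180,100,95,6,"f_sd.png")
E
```

```text
((311.185302734375, 193.83966064453125), (87.2244644165039, 90.26078033447266), 178.89263916015625) 291 (267, 149, 93, 90)
0.115 [ 0.549  -0.1088  0.0547] mark r 0.0564 ang 78.8 79.8
0.119 [ 0.5477 -0.1085  0.054 ] mark r 0.0557 ang 78.8 79.8
0.123 [ 0.5465 -0.1081  0.0533] mark r 0.055 ang 78.8 79.8
0.127 [ 0.5452 -0.1077  0.0526] mark r 0.0543 ang 78.8 79.8
```

View pics/f_sc.png

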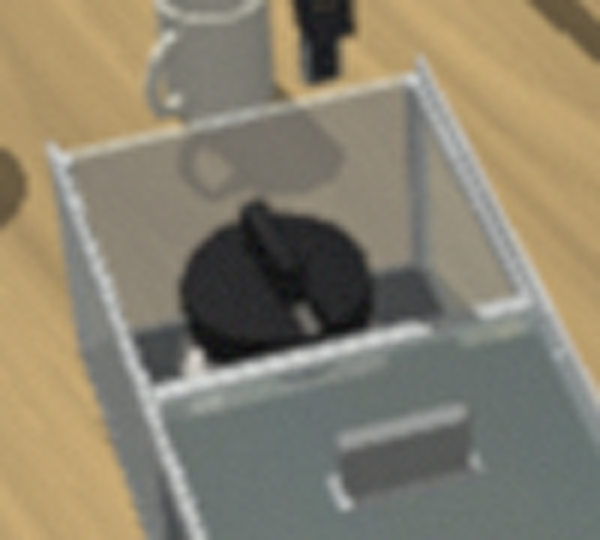

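View pics/f_sd.png

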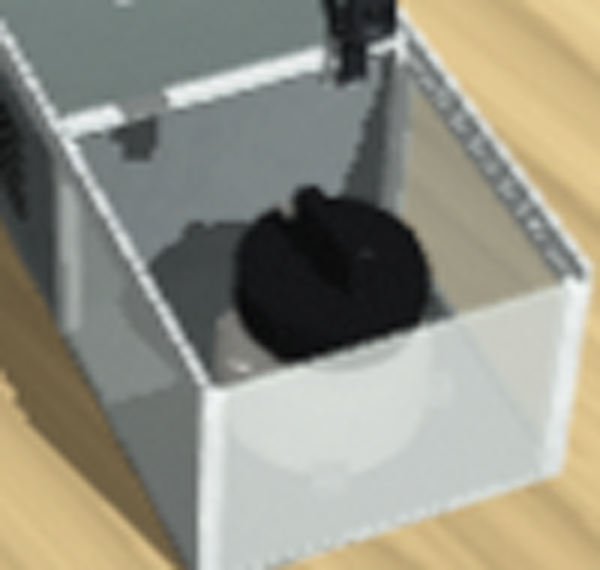

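```bash
python3 - <<'E'
from h import *
c,im=load("f_wrist"); s,_=load("f_scene"); f=lambda p:(200+(p[0]+.5)/4-.5,80+(p[1]+.5)/4-.5); g=lambda p:(235+(p[0]+.5)/6-.5,140+(p[1]+.5)/6-.5)
for a,b in [((639,458),(316,333)),((558,463),(300,307))]: print(tri(c,f(a),s,g(b)).round(4))
# gamma
k=np.clip((im[135:250,255:375].astype(float)-15)*5,0,255).astype(np.uint8); cv2.imwrite("pics/f_g.png",cv2.resize(k,None,fx=6,fy=5,interpolation=cv2.INTER_CUBIC)); print(k.shape)
E
```

```text
[ 0.5564 -0.0531  0.1216]
[ 0.5526 -0.0765  0.1212]
(115, 120, 3)
```

View pics/f_g.png

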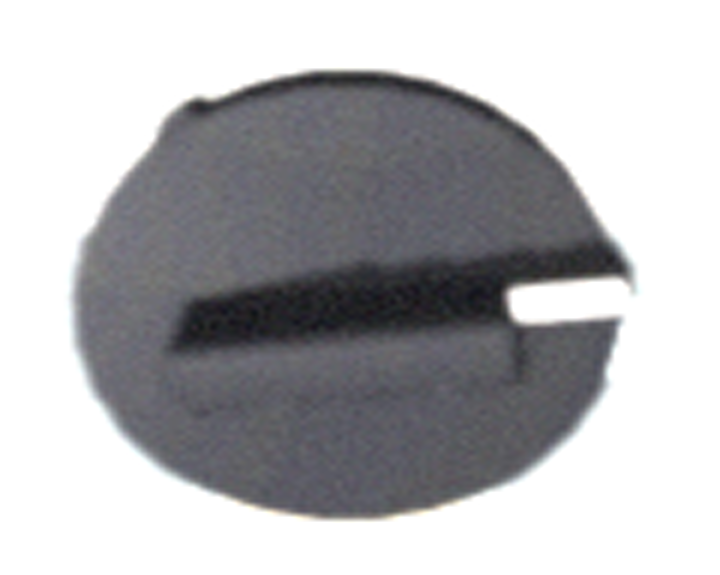

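```bash
python3 - <<'E'
from h import *
c,im=load("f_wrist"); f=lambda p:(255+(p[0]+.5)/6-.5,135+(p[1]+.5)/5-.5)
q=[plane(c,f(p),.1555) for p in[(168,353),(514,330),(520,382),(200,412)]]; print(np.round(q,4),np.mean(q,0).round(4))
q=np.array(q);v=q[1]-q[0];w=q[2]-q[3];print(np.linalg.norm(v),np.linalg.norm(w),np.linalg.norm(q[3]-q[0]),np.linalg.norm(q[2]-q[1]),np.degrees(np.arctan2([v[1],w[1]],[v[0],w[0]])))
# flat top circle from bottom-half edge points
P=np.array([plane(c,f(p),.1213)[:2] for p in[(76,310),(90,400),(135,455),(200,493),(280,515),(350,519),(420,516),(500,490),(560,450),(605,385)]])
from scipy.optimize import least_squares
r=least_squares(lambda x:np.hypot(*(P-x[:2]).T)-.055,[.54,-.1]).x; print("R fixed",r.round(4))
r=least_squares(lambda x:np.hypot(*(P-x[:2]).T)-x[2],[.54,-.1,.055]).x; print("free",r.round(4))
m=plane(c,f((633,297)),.1213); print("mark",m.round(4), "centre from mark",[ (m[:2]-.054*np.array([np.cos(a),np.sin(a)])).round(4) for a in np.radians([79,80,81])])
E
```

```text
[[ 0.5381 -0.1375  0.1555]
 [ 0.5478 -0.0776  0.1555]
 [ 0.5594 -0.079   0.1555]
 [ 0.5524 -0.1358  0.1555]] [ 0.5494 -0.1075  0.1555]
0.06071699675020355 0.05713666590729696 0.01438182757671724 0.011755228972177388 [80.87088454 82.93680136]
R fixed [ 0.5481 -0.1081]
free [ 0.549  -0.1085  0.0542]
mark [ 0.5578 -0.0532  0.1213] centre from mark [array([ 0.5475, -0.1062]), array([ 0.5484, -0.1063]), array([ 0.5493, -0.1065])]
```

The lid axis is at about (0.5485, -0.1075), the flat top at z 0.121 and lid x at about 80°. These agree across the circle fit, the bar, the mark and triangulation. Next I'll grasp the bar.

```bash
python3 - <<'E'
from h import *
robot.move_pose([.5485,-.1075,.27],[180,0,80.5]); st("above")
print(robot.line_to([.5485,-.1075,.198],vel=.1,guard=8)); st("down")
robot.set_gripper(0.0); st("grip")
robot.pause(.1); st()
robot.line_to([.5485,-.1075,.198],vel=.1,rotation=[180,0,88.5]); st("rot8")
shot("wrist","g_wrist"); 
E
```

```text
above 10.89 pos [ 0.5487 -0.1072  0.2702] rot [180.    0.   80.6] F [-0.7 -0.  -0.1] T [-0.01  0.01 -0.01] w 0.085 q6 74.9
False
down 11.76 pos [ 0.5488 -0.1077  0.1987] rot [179.9   0.   80.5] F [-1.  -0.7 -0.6] T [ 0.02 -0.06 -0.05] w 0.0851 q6 75.0
grip 12.39 pos [ 0.5487 -0.1076  0.1983] rot [180.    0.   80.5] F [1.2 0.4 1.2] T [ 0.06 -0.3  -0.02] w 0.0151 q6 75.0
 12.49 pos [ 0.5487 -0.1076  0.1983] rot [180.    0.   80.5] F [1.3 0.1 1.5] T [ 0.05 -0.32 -0.  ] w 0.0152 q6 75.0
rot8 12.78 pos [ 0.5486 -0.1076  0.1982] rot [180.    0.   88.3] F [ 0.5 -0.4  3.1] T [ 0.01 -0.14  0.18] w 0.015 q6 67.2
```

View pics/g_wrist.png

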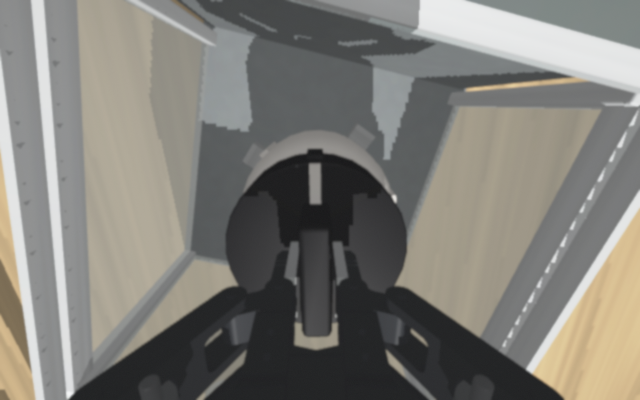

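The bar is held centred between the pads at (315,250), with the mark straight ahead at (315,185) and only small forces. I'll carry on turning anticlockwise in steps, watching the torque and height.

```bash
python3 - <<'E'
from h import *
y=88.5; P=[.5485,-.1075,.198]
while y<172:
    y+=4; robot.line_to(P,rotation=[180,0,y]); o=robot.observe()
    print(y,"F",np.round(o["ft_force"],1),"T",np.round(o["torque"],2),"yaw",round(o["tcp_rot"][2],1),"z",round(o["tool_pos"][2],4))
    if abs(o["torque"][2])>1.2 or np.linalg.norm(o["ft_force"])>30: break
st()
E
```

```text
92.5 F [1.1 0.2 4.4] T [-0.14 -0.2   0.17] yaw 92.3 z 0.1983
96.5 F [ 1.7 -0.4  5.9] T [ 0.04 -0.2   0.21] yaw 96.3 z 0.1982
100.5 F [ 1.4 -0.8  5. ] T [ 0.07 -0.15  0.13] yaw 100.4 z 0.1982
104.5 F [ 0.8 -0.4  4.8] T [-0.07 -0.09  0.23] yaw 104.3 z 0.1982
108.5 F [ 1.4 -0.5  5.4] T [-0.02 -0.2   0.23] yaw 108.3 z 0.1982
112.5 F [ 1.5 -0.7  4.7] T [ 0.05 -0.05  0.22] yaw 112.3 z 0.1982
116.5 F [ 0.6 -0.9  3.7] T [-0.12 -0.1   0.15] yaw 116.3 z 0.1979
120.5 F [ 3.2 -1.4 -1.5] T [-0.24 -0.69 -0.  ] yaw 120.3 z 0.1975
124.5 F [ 3.9 -1.6 -2.6] T [-0.35 -0.71  0.01] yaw 124.3 z 0.1976
128.5 F [ 2.7 -0.4 -4.3] T [-0.18 -0.63  0.01] yaw 128.3 z 0.1977
132.5 F [ 1.2 -0.8 -2.7] T [-0.3  -0.38  0.03] yaw 132.3 z 0.1979
136.5 F [ 1.1 -1.6 -1.6] T [-0.25 -0.43 -0.01] yaw 136.3 z 0.198
140.5 F [ 3.5 -1.1 -3.3] T [-0.33 -0.68 -1.36] yaw 140.2 z 0.198
 16.08 pos [ 0.5486 -0.1076  0.198 ] rot [180.    0.  140.2] F [ 3.5 -1.1 -3.3] T [-0.33 -0.68 -1.36] w 0.0152 q6 15.3
```

The torque step shows the stop at about 140° yaw, and the lid's weight came off the thread from about 119°. That 21° gap matches the 1.91–2.28 rad window and puts canister x at about 9.8°. I'll back off to 131° and lower the lid into the gap.

```bash
python3 - <<'E'
from h import *
P=[.5485,-.1075,.198]
robot.line_to(P,rotation=[180,0,131]); st()
print(robot.line_to([.5485,-.1075,.187],vel=.03,guard=10)); st("low")
print(robot.line_to([.5485,-.1075,.184],vel=.02,guard=8)); st("low2")
shot("wrist","h_wrist")
E
```

```text
16.4 pos [ 0.5483 -0.1074  0.1979] rot [-180.    -0.   131.1] F [ 0.3  0.6 -2.2] T [-0.23 -0.09 -0.04] w 0.0152 q6 24.4
False
low 16.92 pos [ 0.5485 -0.1074  0.1867] rot [180.  -0. 131.] F [ 2.7 -0.1 -2.4] T [-0.13 -0.51 -0.02] w 0.0151 q6 24.5
True
low2 17.12 pos [ 0.5488 -0.1076  0.1862] rot [1.80e+02 1.00e-01 1.31e+02] F [-1.2  0.8  6.6] T [ 0.24  0.49 -0.03] w 0.0152 q6 24.5
```

View pics/h_wrist.png

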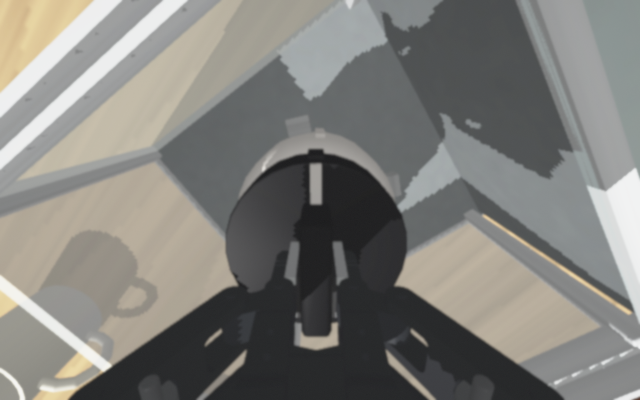

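The lid dropped exactly 12 mm and met the floor of the gap. Now I'll screw it home clockwise, following the thread down.

```bash
python3 - <<'E'
from h import *
cx=9.8; z0=.1862; off=0; y=131
while y>42:
    y-=3 if y<56 else 5
    r=np.radians(y-cx); z=z0+off-.007*np.clip((1.64-r)/.94,0,1)
    robot.line_to([.5486,-.1075,z],rotation=[180,0,y]); o=robot.observe(); F=o["ft_force"]; T=o["torque"]
    print(y,"F",np.round(F,1),"T",np.round(T,2),"yaw",round(o["tcp_rot"][2],1),"z",round(o["tool_pos"][2],4),"off",round(off,5))
    if np.linalg.norm(F)>35: print("force");break
    if abs(T[2])>1.6: print("torque");break
    off+=np.clip((F[2]-0)*4e-5,-.0004,.0004)
st()
E
```

```text
126 F [ 1.5  0.3 -0.1] T [ 0.18 -0.32 -0.08] yaw 126.1 z 0.1864 off 0
121 F [ 3.6 -0.4  0.1] T [ 0.13 -0.62 -0.3 ] yaw 121.2 z 0.1864 off -0.0
116 F [ 3.7 -0.1  0.6] T [ 0.06 -0.75  0.24] yaw 116.3 z 0.1864 off -0.0
111 F [4.6 0.4 0.5] T [ 0.31 -1.19 -1.44] yaw 111.2 z 0.1864 off 2e-05
106 F [ 4.9  0.1 -0.1] T [ 0.17 -1.37 -0.7 ] yaw 106.2 z 0.1864 off 4e-05
101 F [3.4 1.1 0.9] T [ 0.09 -1.05 -0.24] yaw 101.3 z 0.186 off 4e-05
96 F [4.5 0.6 0.8] T [ 0.37 -1.08 -0.2 ] yaw 96.3 z 0.1853 off 8e-05
91 F [5.8 1.  0.8] T [ 0.24 -1.58  0.11] yaw 91.3 z 0.1849 off 0.00011
86 F [6.  0.8 2.7] T [ 0.16 -1.33  1.57] yaw 86.4 z 0.1845 off 0.00014
81 F [5.5 0.1 4.1] T [ 0.17 -1.24  2.22] yaw 81.5 z 0.1841 off 0.00025
torque
 19.68 pos [ 0.5492 -0.1074  0.1841] rot [179.9   0.   81.5] F [5.5 0.1 4.1] T [ 0.17 -1.24  2.22] w 0.0154 q6 74.0
```

```bash
python3 - <<'E'
from h import *
c,im=shot("wrist","i_wrist"); st()
E
```

```text
19.73 pos [ 0.5492 -0.1074  0.1841] rot [179.9   0.   81.5] F [ 4.9 -0.4  4.2] T [ 0.18 -1.26  2.23] w 0.0152 q6 74.0
```

View pics/i_wrist.png

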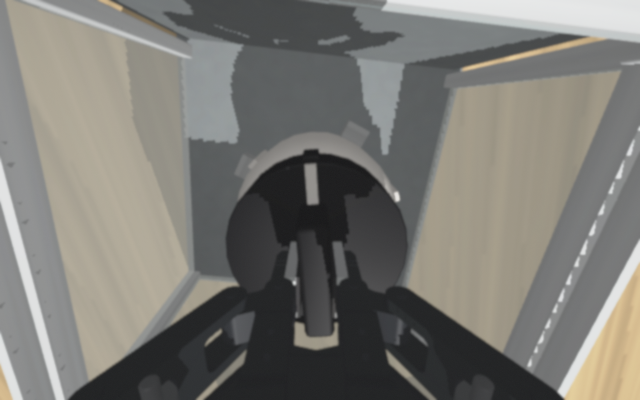

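The lid has slipped a few degrees in the grip (bar and mark tilted, mark at (311,185)). The torque and side moment suggest it is wedging, so I'll release, let it settle and re-grip to relieve that.

```bash
python3 - <<'E'
from h import *
robot.set_gripper(.05); st("open")
robot.line_to([.549,-.1075,.186],rotation=[180,0,85]); st()
c,im=shot("wrist","j_wrist")
E
```

```text
open 20.15 pos [ 0.5483 -0.1076  0.1832] rot [-179.9    0.    81. ] F [ 0.3 -0.2  0.8] T [-0.04  0.02 -0.03] w 0.0502 q6 74.5
 20.4 pos [ 0.549  -0.1076  0.1861] rot [180.    0.   84.9] F [ 0.4 -0.4 -0.1] T [ 0.05 -0.01  0.02] w 0.0503 q6 70.6
```

View pics/j_wrist.png

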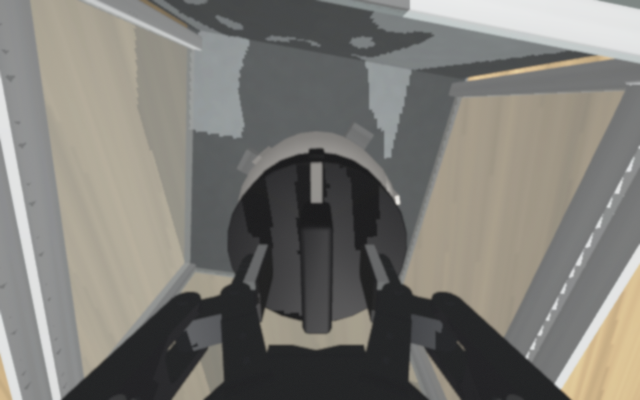

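```bash
python3 - <<'E'
from h import *
robot.line_to([.549,-.1075,.186],rotation=[180,0,85.5])
robot.set_gripper(0); robot.pause(.1);o=st("grip")
X=.549
for y in(83,80.5,78):
    r=np.radians(y-9.8); z=.186-.007*np.clip((1.3212-r)/.94,0,1)
    robot.line_to([X,-.1075,z],rotation=[180,0,y]); o=st(y)
E
```

```text
grip 21.2 pos [ 0.5492 -0.1074  0.1861] rot [180.   -0.   85.5] F [ 1.3  2.1 -1.1] T [ 0.07 -0.56 -0.14] w 0.015 q6 70.0
83 21.45 pos [ 0.5492 -0.1074  0.1861] rot [180.    0.   83.2] F [0.2 1.9 4.5] T [ 0.18 -0.22  1.64] w 0.0151 q6 72.4
80.5 21.7 pos [ 0.5493 -0.1079  0.186 ] rot [1.799e+02 1.000e-01 8.060e+01] F [-0.5 -0.6  4.7] T [-0.51 -0.04  1.13] w 0.015 q6 74.9
78 21.95 pos [ 0.5493 -0.1079  0.186 ] rot [1.799e+02 1.000e-01 7.820e+01] F [-1.9 -0.4  8. ] T [-0.51  0.19  2.28] w 0.0145 q6 77.4
```

```bash
python3 - <<'E'
from h import *
shot("wrist","k_wrist"); shot("scene","k_scene"); shot("side","k_side")
for n in "ghijk":
    c,im=load(n+"_wrist"); out=[]
    g=im.max(2).astype(float)
    for row in (220,230,240):
        l=g[row,190:260]; r=g[row,380:440]
        # steepest edge
        i=np.argmax(-np.diff(l)[:]); j=np.argmax(np.diff(r)); 
        out.append((190+i,380+j))
    w=np.where((im.min(2)[150:215,300:330]>110))
    col=im.min(2)[140:215,312:320].max(1)
    print(n,out,"mark rows",140+np.where(col>100)[0][[0,-1]], cv2.Rodrigues(c[1])[0].T@-c[2])
E
```

```text
g [(np.int64(192), np.int64(403)), (np.int64(191), np.int64(406)), (np.int64(190), np.int64(406))] mark rows [140 203] [ 0.55070216 -0.02409522  0.26852681]
h [(np.int64(228), np.int64(402)), (np.int64(225), np.int64(405)), (np.int64(225), np.int64(406))] mark rows [140 204] [ 0.49332993 -0.04460815  0.25640561]
i [(np.int64(191), np.int64(403)), (np.int64(226), np.int64(405)), (np.int64(192), np.int64(406))] mark rows [140 203] [ 0.56108721 -0.02474382  0.25437802]
j [(np.int64(190), np.int64(403)), (np.int64(227), np.int64(405)), (np.int64(190), np.int64(406))] mark rows [140 202] [ 0.55607978 -0.0243937   0.25633277]
k [(np.int64(194), np.int64(403)), (np.int64(227), np.int64(405)), (np.int64(196), np.int64(406))] mark rows [140 201] [ 0.56610393 -0.02605099  0.25621559]
```

```bash
python3 - <<'E'
from h import *
a=load("k_scene")[1];b=load("k_side")[1]
A=cv2.resize(a[140:240,235:335],None,fx=4,fy=4,interpolation=cv2.INTER_CUBIC);B=cv2.resize(b[180:280,290:390],None,fx=4,fy=4,interpolation=cv2.INTER_CUBIC)
cv2.imwrite("pics/k2.png",np.hstack([A,B]))
E
```

View pics/k2.png

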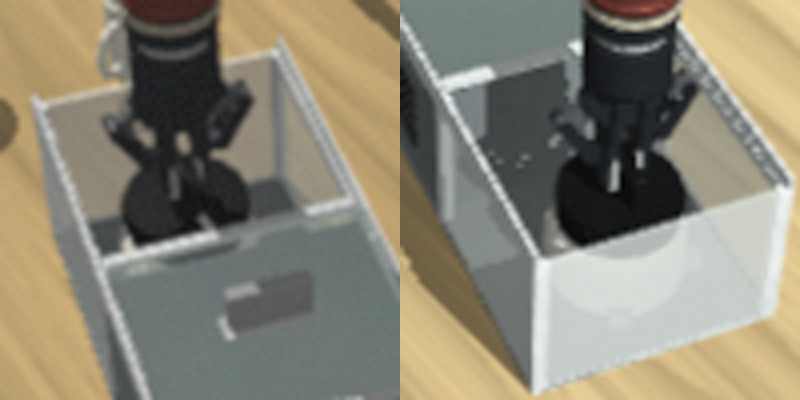

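View pics/k_wrist.png

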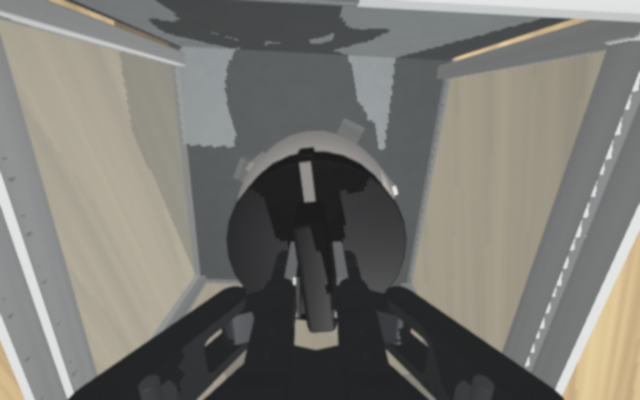

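The lid is stuck at about 85° and the grip is slipping past it. I'll release, re-grip, back off anticlockwise and test the axial play to understand the block.

```bash
python3 - <<'E'
from h import *
robot.set_gripper(.04)
robot.line_to([.549,-.1075,.186],rotation=[180,0,85])
robot.set_gripper(0); st("grip")
for y in (90,95):
    robot.line_to([.549,-.1075,.186],rotation=[180,0,y]); st(y)
for z in (.1867,.1852,.1845,.186):
    robot.line_to([.549,-.1075,z],rotation=[180,0,95]); st(z)
E
```

```text
grip 23.07 pos [ 0.5493 -0.1075  0.1861] rot [180.   -0.   84.9] F [2.  0.  0.2] T [ 0.02 -0.58 -0.03] w 0.0151 q6 70.6
90 23.32 pos [ 0.5492 -0.1081  0.1862] rot [1.80e+02 1.00e-01 8.98e+01] F [ 1.6 -2.9  0.8] T [-0.84 -0.44 -1.4 ] w 0.0152 q6 65.7
95 23.57 pos [ 0.5496 -0.1087  0.1873] rot [179.9   0.2  94.9] F [ 0.1 -5.6  5.4] T [-1.56 -0.    0.45] w 0.0149 q6 60.6
0.1867 23.82 pos [ 0.5495 -0.1086  0.1874] rot [179.9   0.2  94.9] F [ 1.1 -6.6  2.1] T [-1.72 -0.4   0.29] w 0.0151 q6 60.6
0.1852 24.07 pos [ 0.5496 -0.1087  0.1871] rot [179.9   0.2  94.9] F [-1.5 -5.6  9.9] T [-1.42  0.48  0.27] w 0.015 q6 60.6
0.1845 24.32 pos [ 0.5496 -0.1087  0.1871] rot [179.9   0.2  94.9] F [-3.2 -4.5 14.7] T [-1.31  0.97  0.26] w 0.0149 q6 60.6
0.186 24.57 pos [ 0.5495 -0.1086  0.1873] rot [179.9   0.2  94.9] F [ 0.5 -5.7  5.6] T [-1.53  0.05  0.2 ] w 0.0151 q6 60.6
```

Backing off lifts the tool along the thread slope with strong side moments, so the tool and neck axes disagree by about 1 mm and the rigid hold is binding. I'll go back to the gap, let the lid settle freely, re-grip it, and turn with force feedback that nulls side forces and tilting moments.

```bash
cat >> h.py <<'E'
from scipy.spatial.transform import Rotation as Ro
class Adm:
    def __init__(s,pos,tilt=(0,0)): s.p=np.array(pos,float); s.tilt=np.array(tilt,float)
    def rot(s,y): return (Ro.from_rotvec([*s.tilt,0])*Ro.from_euler("xyz",[180,0,y],degrees=True)).as_euler("xyz",degrees=True)
    def go(s,y,dz=0,fz=1.5,quiet=False,upd=True):
        s.p[2]+=dz; robot.line_to(s.p,rotation=list(s.rot(y))); o=robot.observe(); F,T=o["ft_force"],o["torque"]
        if upd:
            s.p[:2]+=np.clip(7e-5*F[:2],-4e-4,4e-4); s.p[2]+=np.clip(6e-5*(F[2]-fz),-5e-4,5e-4)
            s.tilt=np.clip(s.tilt+np.clip(.0012*T[:2],-.002,.002),-.02,.02)
        if not quiet: print(round(y,1),"F",np.round(F,1),"T",np.round(T,2),"pos",(o["tool_pos"]*1e3).round(1),"yaw",round(o["tcp_rot"][2],1),"tilt",np.degrees(s.tilt).round(2))
        return o
E
python3 - <<'E'
from h import *
o=st(); a=Adm([.549,-.1078,.1866])
for y in (95,101,107,113,119,125,131): a.go(y)
robot.set_gripper(.05); robot.pause(.1); st("open")
shot("wrist","l_wrist")
print(a.p,a.tilt)
E
```

```text
24.57 pos [ 0.5495 -0.1086  0.1873] rot [179.9   0.2  94.9] F [ 0.5 -5.7  5.6] T [-1.53  0.05  0.2 ] w 0.0151 q6 60.6
95 F [ 1.  -5.9  2.7] T [-1.45 -0.31  0.23] pos [ 549.4 -108.7  187.3] yaw 94.9 tilt [-0.1  -0.02]
101 F [-1.4 -3.2  7.6] T [-0.72  0.2   0.23] pos [ 549.5 -108.7  188. ] yaw 100.9 tilt [-0.15 -0.01]
107 F [ 0.7 -2.6  7.2] T [-0.74 -0.12  0.52] pos [ 549.7 -108.9  188.4] yaw 107.0 tilt [-0.2  -0.02]
113 F [ 2.6 -0.5  6.2] T [-0.41 -0.35 -0.1 ] pos [ 549.7 -108.8  188.5] yaw 112.8 tilt [-0.23 -0.04]
119 F [ 3.3 -1.8  5.8] T [-0.47 -0.56  1.24] pos [ 549.9 -108.8  188.5] yaw 118.8 tilt [-0.26 -0.08]
125 F [ 2.2 -1.1  5.1] T [-0.23 -0.39  0.39] pos [ 549.8 -108.7  188.5] yaw 124.7 tilt [-0.28 -0.11]
131 F [ 1.8 -0.4  5.3] T [-0.15 -0.31  0.19] pos [ 549.7 -108.8  188.5] yaw 130.6 tilt [-0.29 -0.13]
open 26.9 pos [ 0.5495 -0.1088  0.188 ] rot [-179.9    0.3  131. ] F [0.4 0.9 0. ] T [ 0.01 -0.02  0.05] w 0.0502 q6 24.5
[ 0.54970057 -0.10886386  0.1883546 ] [-0.00501767 -0.00220232]
```

View pics/l_wrist.png

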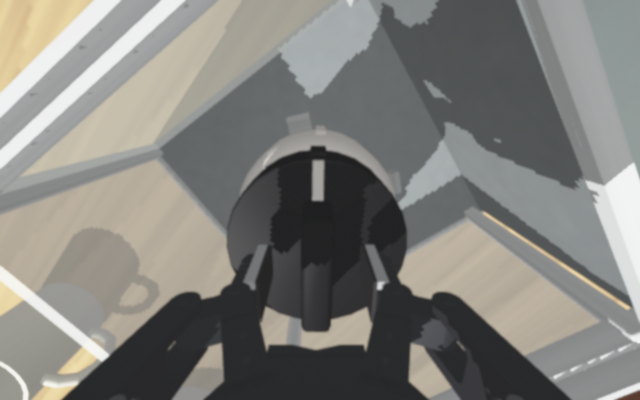

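The lid is resting in the gap again (mark at (317,180), straight ahead). The neck centre seems to be at about (0.5497, -0.1088), so I'll re-grip there and try again.

```bash
python3 - <<'E'
from h import *
a=Adm([.5497,-.1088,.1875])
a.go(131,upd=False); robot.set_gripper(0); robot.pause(.1); st("grip")
y=131; n=0
for i in range(2): a.go(y,fz=3)
while y>70:
    y0=y; y-=4
    r0,r1=np.radians([y0-9.8,y-9.8]); zf=lambda r:-.007*np.clip((1.64-r)/.94,0,1)
    o=a.go(y,dz=zf(r1)-zf(r0),fz=3)
    if abs(o["torque"][2])>1.7:
        n+=1; o=a.go(y,fz=3)
        if abs(o["torque"][2])>1.7: print("block"); break
print(a.p,a.tilt); np.save("a.npy",[*a.p,*a.tilt,y])
E
```

```text
131 F [-0.3  0.3  1.1] T [ 0.06 -0.    0.03] pos [ 549.7 -108.8  187.4] yaw 131.0 tilt [0. 0.]
grip 27.7 pos [ 0.5499 -0.1088  0.1877] rot [180.   0. 131.] F [ 0.9 -1.2  1.4] T [ 0.04 -0.17 -0.05] w 0.0149 q6 24.4
131 F [ 1.3 -0.3  1.9] T [ 0.05 -0.27 -0.04] pos [ 549.9 -108.8  187.7] yaw 131.0 tilt [ 0.   -0.02]
131 F [0.2 0.2 3.5] T [ 0.07 -0.07  0.  ] pos [ 549.9 -108.8  187.7] yaw 131.0 tilt [ 0.01 -0.02]
127 F [-0.   0.1  3.4] T [ 0.1  -0.07 -0.17] pos [ 549.9 -108.8  187.6] yaw 127.1 tilt [ 0.01 -0.03]
123 F [1.1 0.3 4.9] T [ 0.09 -0.19 -0.26] pos [ 550.  -108.8  187.7] yaw 123.1 tilt [ 0.02 -0.04]
119 F [ 1.  -0.   4.5] T [-0.12 -0.2   0.23] pos [ 549.9 -108.9  187.7] yaw 119.2 tilt [ 0.01 -0.05]
115 F [-0.4  0.   4.8] T [0.13 0.18 0.96] pos [ 549.8 -108.7  187.7] yaw 115.2 tilt [ 0.02 -0.04]
111 F [-0.   1.   5.2] T [ 0.39 -0.02 -0.57] pos [ 549.8 -108.7  187.7] yaw 111.1 tilt [ 0.05 -0.04]
107 F [-0.2 -0.1  1.2] T [-0.1  -0.09 -0.72] pos [ 549.8 -108.8  187.6] yaw 107.1 tilt [ 0.04 -0.05]
103 F [-0.5 -0.3  2. ] T [-0.16  0.06 -0.29] pos [ 549.8 -108.8  187.5] yaw 103.2 tilt [ 0.03 -0.05]
99 F [ 0.1 -0.6  2. ] T [-0.08  0.04 -0.18] pos [ 549.8 -108.7  187. ] yaw 99.2 tilt [ 0.03 -0.04]
95 F [-1.3 -0.7  2. ] T [-0.12  0.17 -0.24] pos [ 549.8 -108.8  186.5] yaw 95.2 tilt [ 0.02 -0.03]
91 F [-2.6 -0.7  4.5] T [-0.14  0.46  0.5 ] pos [ 549.7 -108.8  186.1] yaw 91.2 tilt [ 0.01 -0.  ]
87 F [-1.3 -1.   4.7] T [-0.16  0.46  1.67] pos [ 549.7 -108.8  185.8] yaw 87.3 tilt [-0.    0.03]
83 F [-1.3 -1.4  4.8] T [-0.94  0.09  0.87] pos [ 549.8 -109.2  185.6] yaw 83.2 tilt [-0.07  0.04]
79 F [-3.4 -2.1  9.2] T [-0.86  0.62  2.57] pos [ 549.7 -109.3  185.5] yaw 79.3 tilt [-0.13  0.08]
79 F [ 0.4 -3.1  5.6] T [-0.77 -0.    2.65] pos [ 549.6 -109.3  185.6] yaw 79.2 tilt [-0.18  0.08]
block
[ 0.54921848 -0.10939966  0.18525732] [-0.0031406   0.00140125]
```

The turn was clean down to about 91°, and the drop so far matches the thread pitch, but it is blocked again at about 86°. Before pushing more, I'll look closely at the lid's surroundings.

```bash
python3 - <<'E'
from h import *
c,im=shot("wrist","m_wrist"); s,b=shot("side","m_side"); s2,a=shot("scene","m_scene")
k=np.clip(im[110:240,200:440].astype(float)*1.6,0,255).astype(np.uint8)
cv2.imwrite("pics/m1.png",cv2.resize(k,None,fx=3.2,fy=3.2,interpolation=cv2.INTER_CUBIC))
f=lambda x:np.clip(x.astype(float)*1.3,0,255).astype(np.uint8)
cv2.imwrite("pics/m2.png",np.hstack([cv2.resize(f(b[205:265,310:380]),None,fx=5.7,fy=6,interpolation=cv2.INTER_CUBIC),cv2.resize(f(a[165:225,255:325]),None,fx=5.7,fy=6,interpolation=cv2.INTER_CUBIC)]))
E
```

```text
(no output)
```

View pics/m1.png

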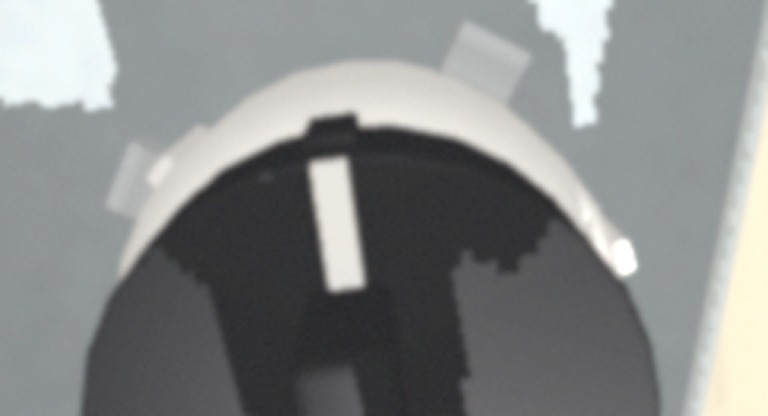

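View pics/m2.png

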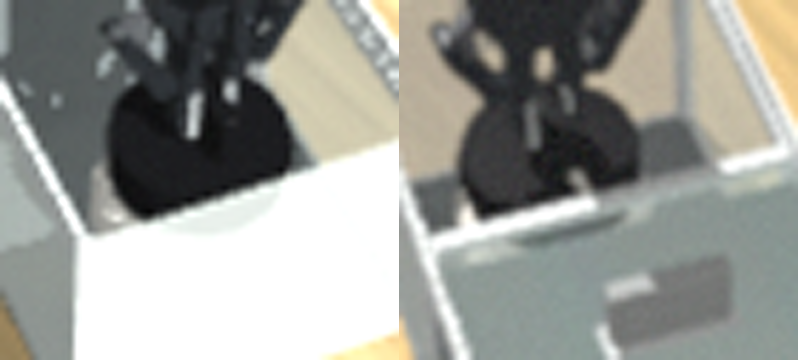

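Nothing outside is fouling the lid, and the canister ribs confirm canister x at about 10°. I'll re-grip, test the axial play in the free region, then try with the lid's weight carried instead of pressed.

```bash
python3 - <<'E'
from h import *
robot.set_gripper(.03)
a=Adm([.5497,-.1088,.1862]); a.go(86.5,upd=False); robot.set_gripper(0); st("grip")
a.go(86.5,fz=0)
a.go(92,dz=.0007,fz=-1); a.go(92,fz=-1)
z=a.p[2]
for d in (.0008,.0016,-.0008):
    a.p[2]=z+d; a.go(92,upd=False)
a.p[2]=z
for y in (90,88,86,84):
    o=a.go(y,dz=-.00026,fz=-2)
    if abs(o["torque"][2])>1.5: break
E
```

```text
86.5 F [ 0.3 -0.2  0.2] T [ 0.04 -0.   -0.02] pos [ 549.6 -108.8  186. ] yaw 86.3 tilt [0. 0.]
grip 32.69 pos [ 0.5496 -0.1088  0.1862] rot [-180.    -0.    86.4] F [-1.2  0.3  1.2] T [-0.01  0.13  0.34] w 0.015 q6 69.0
86.5 F [-1.4 -0.2  2.2] T [0.   0.35 0.27] pos [ 549.6 -108.8  186.2] yaw 86.5 tilt [0.   0.02]
92 F [-0.6 -3.5  0. ] T [-0.82  0.26  0.76] pos [ 549.7 -109.2  187.2] yaw 91.9 tilt [-0.06  0.04]
92 F [-0.4 -3.2  0.7] T [-0.74  0.07  0.63] pos [ 549.7 -109.2  187.2] yaw 91.9 tilt [-0.11  0.05]
92 F [ 3.5 -3.3 -7.1] T [-0.66 -0.76  0.47] pos [ 549.5 -109.2  187.4] yaw 92.0 tilt [-0.11  0.05]
92 F [ 5.2 -3.1 -9.9] T [-0.73 -0.97  0.24] pos [ 549.4 -109.2  188. ] yaw 92.0 tilt [-0.11  0.05]
92 F [-0.1 -2.3  0.6] T [-0.37 -0.02  0.15] pos [ 549.6 -109.3  186.9] yaw 92.0 tilt [-0.11  0.05]
90 F [ 1.  -2.3 -0.1] T [-0.43 -0.15  0.98] pos [ 549.6 -109.2  187.1] yaw 90.1 tilt [-0.14  0.04]
88 F [ 0.3 -0.4  1.9] T [-0.08  0.14  1.56] pos [ 549.6 -109.2  187. ] yaw 88.1 tilt [-0.14  0.05]
```

```bash
python3 - <<'E'
from h import *
a=Adm([.5497,-.109,.1868],(-.001,0))
a.go(91,fz=15)
for i in range(2): a.go(91,dz=-.0008,fz=15)
for y in (89,87,85,83):
    o=a.go(y,dz=-.0004,fz=15)
    if abs(o["torque"][2])>2: break
print(a.p,a.tilt)
E
```

```text
91 F [-1.9 -1.9  3.4] T [-0.57  0.37 -0.48] pos [ 549.6 -109.3  187. ] yaw 90.9 tilt [-0.1   0.03]
91 F [-3.5 -1.2 10.7] T [-0.14  1.04 -0.5 ] pos [ 549.7 -109.3  186.8] yaw 90.9 tilt [-0.11  0.1 ]
91 F [-6.4  1.1 16.6] T [ 0.19  1.38 -0.53] pos [ 549.7 -109.3  186.7] yaw 90.9 tilt [-0.09  0.19]
89 F [-4.9 -0.2 17.4] T [0.07 1.02 1.15] pos [ 549.7 -109.3  186.7] yaw 89.0 tilt [-0.09  0.26]
87 F [-3.5  0.2 16.4] T [-0.04  0.67  1.84] pos [ 549.7 -109.3  186.6] yaw 87.1 tilt [-0.09  0.31]
85 F [-0.7 -1.1 16.9] T [-0.04  0.56  2.33] pos [ 549.7 -109.3  186.5] yaw 85.1 tilt [-0.09  0.35]
[ 0.5482871  -0.10921483  0.18368359] [-0.00163246  0.0060603 ]
```

It still sticks even with a 17 N press, so the rigid hold may be the cause. I'll turn the lid with the jaws just loose around the bar, a pure couple that leaves the lid free to level and centre itself.

```bash
python3 - <<'E'
from h import *
robot.set_gripper(.019); P=[.5498,-.1089,.187]
for y in (95,105,95,85,80,76,72,68,64):
    robot.line_to(P,rotation=[180,0,y]); o=robot.observe(); print(y,"F",o["ft_force"].round(1),"T",o["torque"].round(2),"yaw",o["tcp_rot"][2].round(1),"w",o["gripper_width"].round(4),o["time"].round(1))
    if abs(o["torque"][2])>2: break
shot("wrist","n_wrist")
E
```

```text
Traceback (most recent call last):
AttributeError: 'float' object has no attribute 'round'
```

```bash
python3 - <<'E'
from h import *
P=[.5498,-.1089,.187]
for y in (105,95,85,80,76,72,68,64):
    robot.line_to(P,rotation=[180,0,y]); o=robot.observe(); print(y,"F",o["ft_force"].round(1),"T",o["torque"].round(2),"yaw",o["tcp_rot"][2].round(1),"w",round(o["gripper_width"],4),round(o["time"],1))
    if abs(o["torque"][2])>2: break
shot("wrist","n_wrist")
E
```

```text
105 F [-0.9 -0.5  1.1] T [ 0.02 -0.02  0.01] yaw 104.7 w 0.0189 37.1
95 F [-0.1  0.3 -0.3] T [ 0.03  0.03 -0.02] yaw 95.0 w 0.0188 37.4
85 F [ 0.   0.  -1.5] T [0.   0.01 0.07] yaw 85.2 w 0.0193 37.7
80 F [-0.1  0.5 -3.6] T [-0.06 -0.03  0.72] yaw 80.3 w 0.019 38.0
76 F [-0.1  0.2 -3.2] T [-0.11  0.07  1.43] yaw 76.3 w 0.0192 38.2
72 F [-1.3  0.7 -2.3] T [0.   0.13 1.46] yaw 72.2 w 0.0191 38.5
68 F [-0.3  0.6 -4.9] T [0.09 0.14 0.21] yaw 68.1 w 0.0192 38.7
64 F [-0.8  0.4 -0.5] T [0.05 0.19 0.01] yaw 64.1 w 0.0192 39.0
```

View pics/n_wrist.png

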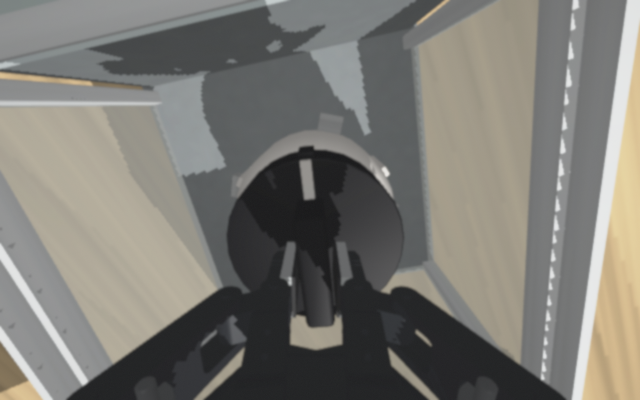

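With the jaws loose the lid passed the block: torque fell to about 0, and the mark shows the lid following with a small lag, now at about 72°. I'll continue this way.

```bash
python3 - <<'E'
from h import *
z=.187; y=64
while y>24:
    y-=4; z=max(z-.0006,.182)
    robot.line_to([.5498,-.1089,z],rotation=[180,0,y]); o=robot.observe(); print(y,"F",o["ft_force"].round(1),"T",o["torque"].round(2),"yaw",o["tcp_rot"][2].round(1),round(o["time"],1))
    if abs(o["torque"][2])>2.2: break
shot("wrist","o_wrist")
E
```

```text
60 F [-2.6  0.1  2. ] T [ 0.11  0.44 -0.  ] yaw 60.2 39.3
56 F [-3.3  0.5  5.7] T [0.27 0.81 0.28] yaw 56.2 39.5
52 F [-6.6  0.5  9.1] T [0.15 1.38 0.85] yaw 52.2 39.8
48 F [-7.6  0.6 13.3] T [0.13 1.87 1.94] yaw 48.3 40.0
44 F [-12.3  -3.8  16.9] T [-0.71  2.66  2.17] yaw 44.3 40.3
40 F [-13.4  -3.6  22.5] T [-0.62  3.15  3.4 ] yaw 40.4 40.5
```

View pics/o_wrist.png

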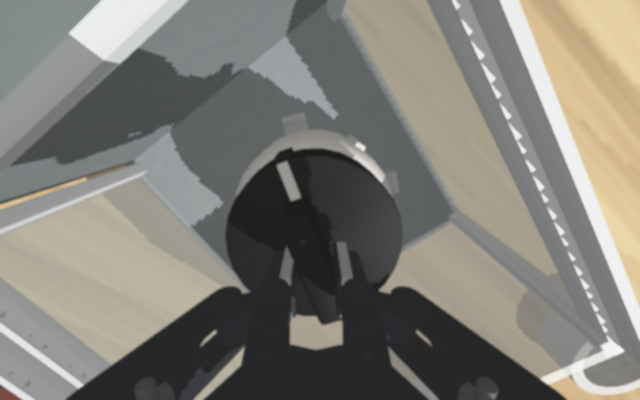

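The lid is now at about 61° (20° lag), but lowering the tool dragged on the bar and built up load. I'll unload, raise the tool and keep z constant as in the pass that worked.

```bash
python3 - <<'E'
from h import *
P=np.array([.5498,-.1089,.187])
robot.line_to(P,rotation=[180,0,62]); st("unload")
for y in (56,52,48,44,40,36,32):
    robot.line_to(P,rotation=[180,0,y]); o=robot.observe(); print(y,"F",o["ft_force"].round(1),"T",o["torque"].round(2),"yaw",o["tcp_rot"][2].round(1),round(o["gripper_width"],4),round(o["time"],1))
    if abs(o["torque"][2])>2.6: break
shot("wrist","p_wrist")
E
```

```text
unload 41.09 pos [ 0.55   -0.109   0.1872] rot [180.   -0.   61.9] F [-0.7  0.3  0.1] T [-0.04 -0.04  0.  ] w 0.0189 q6 93.5
56 F [-0.2  0.7  0.2] T [-0.03  0.04 -0.02] yaw 56.1 0.0186 41.4
52 F [ 1.8 -0.3 -1. ] T [-0.03 -0.35  0.01] yaw 52.2 0.019 41.6
48 F [ 2.8 -0.1  0.3] T [ 0.25 -0.53  0.42] yaw 48.2 0.019 41.9
44 F [2.7 0.  0.8] T [ 0.08 -0.44  2.06] yaw 44.3 0.0196 42.1
40 F [ 2.2 -0.9  2.9] T [-0.07 -0.18  3.87] yaw 40.4 0.0195 42.4
```

View pics/p_wrist.png

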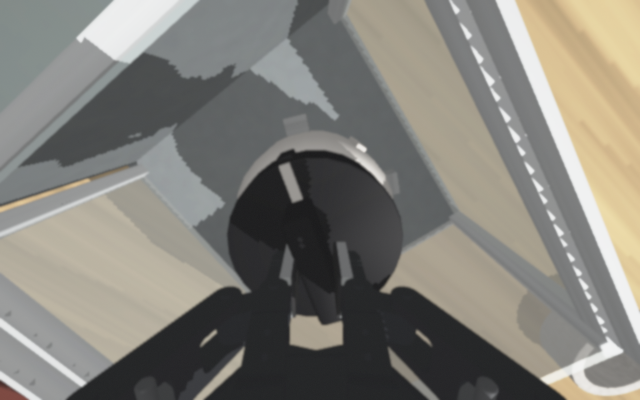

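```bash
python3 - <<'E'
from h import *
P=np.array([.5499,-.1089,.1865])
for y in (70,82,66,56,52,48,44,40,36,32):
    robot.line_to(P,rotation=[180,0,y]); o=robot.observe(); print(y,"F",o["ft_force"].round(1),"T",o["torque"].round(2),"yaw",o["tcp_rot"][2].round(1),round(o["gripper_width"],4),round(o["time"],1))
    if o["torque"][2]>2.2: break
shot("wrist","q_wrist")
E
```

```text
70 F [ 0.1 -3.2 -1.1] T [-0.67 -0.01 -0.61] yaw 69.7 0.0189 43.1
82 F [-4.2 -3.3  6. ] T [-0.51  0.76 -0.19] yaw 81.9 0.0191 43.4
66 F [0.3 0.6 0. ] T [ 0.   -0.05  0.02] yaw 66.1 0.0193 43.9
56 F [-1.1 -1.4 -1.5] T [-0.05  0.28  0.11] yaw 56.3 0.0189 44.2
52 F [-1.8  0.3 -1.9] T [0.02 0.32 0.73] yaw 52.3 0.0193 44.4
48 F [-2.2 -3.6 -3. ] T [-0.85  0.45  0.92] yaw 48.2 0.0189 44.7
44 F [-2.2 -4.9 -3.4] T [-1.15  0.63  2.43] yaw 44.3 0.0192 44.9
```

View pics/q_wrist.png

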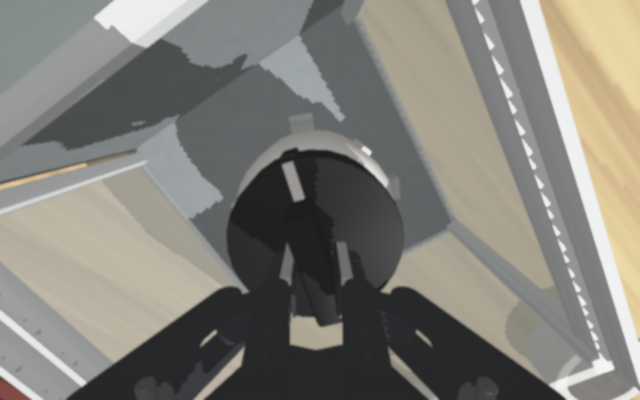

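Both times it freed itself there was a slight upward pull (Fz about -4), so a lug's lower edge may be catching on the thread. I'll keep the torque on and lift slightly.

```bash
python3 - <<'E'
from h import *
P=np.array([.5497,-.1093,.1865])
def g(y):
    robot.line_to(P,rotation=[180,0,y]); o=robot.observe(); print(y,"z",P[2].round(4),"F",o["ft_force"].round(1),"T",o["torque"].round(2),"yaw",o["tcp_rot"][2].round(1),round(o["time"],1)); return o
for y,dz in ((46,.0006),(44,.0004),(42,.0),(40,0),(37,0),(34,0)):
    P[2]+=dz; o=g(y); P[:2]+=7e-5*o["ft_force"][:2]
    if o["torque"][2]>3.6: break
shot("wrist","r_wrist")
E
```

```text
46 z 0.1871 F [  2.2  -2.6 -11.2] T [-0.84 -0.27  1.49] yaw 46.1 45.2
44 z 0.1875 F [  3.7  -2.7 -17.2] T [-0.94 -0.55  2.46] yaw 44.1 45.5
42 z 0.1875 F [  0.1  -2.4 -17.9] T [-0.72  0.13  2.99] yaw 42.1 45.7
40 z 0.1875 F [ -3.3  -0.5 -15.7] T [-0.47  0.67  3.46] yaw 40.1 46.0
37 z 0.1875 F [ -4.7  -0.4 -15.7] T [-0.12  1.07  3.91] yaw 37.2 46.2
```

View pics/r_wrist.png

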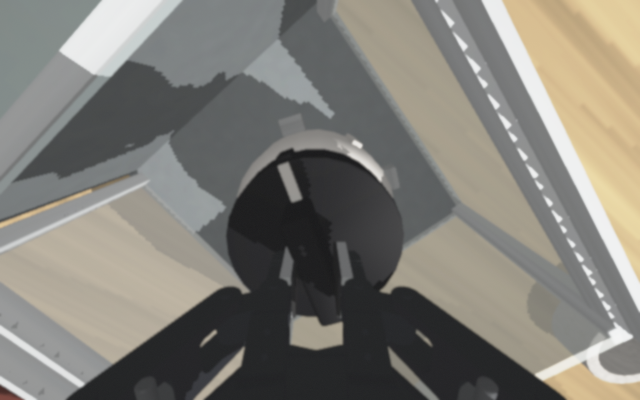

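```bash
cat >> h.py <<'E'
def lidang(name,z=.105):
    c,im=load(name); g=cv2.cvtColor(im,cv2.COLOR_BGR2GRAY); m=np.zeros_like(g); m[163:206,262:335]=(g[163:206,262:335]>110)
    n,l,s,ce=cv2.connectedComponentsWithStats(m); 
    k=max([i for i in range(1,n)],key=lambda i:s[i][3] if s[i][1]+s[i][3]>190 else 0)
    ys,xs=np.where(l==k); P=np.array([plane(c,(x,y),z)[:2] for x,y in zip(xs,ys)])
    vx,vy,_,_=cv2.fitLine(P.astype(np.float32)*1000,cv2.DIST_L2,0,.01,.01).ravel(); mm=P.mean(0)
    a=np.degrees(np.arctan2(vy,vx)); a=a if a>0 else a+180
    return round(float(a),1),len(xs),mm.round(4),(mm-.0425*np.array([np.cos(np.radians(a)),np.sin(np.radians(a))])).round(4)
E
python3 - <<'E'
from h import *
for n in "ghijklmnopqr":
    try: print(n,lidang(n+"_wrist"))
    except Exception as e: print(n,e)
E
```

```text
g (89.7, 431, array([ 0.5488, -0.0704]), array([ 0.5487, -0.1129]))
h (131.1, 476, array([ 0.5216, -0.0772]), array([ 0.5495, -0.1092]))
i (85.1, 431, array([ 0.5525, -0.0663]), array([ 0.5489, -0.1086]))
j (85.1, 428, array([ 0.5526, -0.0664]), array([ 0.5489, -0.1087]))
k (84.7, 418, array([ 0.5528, -0.0662]), array([ 0.5489, -0.1086]))
l (130.2, 444, array([ 0.5229, -0.0775]), array([ 0.5503, -0.1099]))
m (87.2, 402, array([ 0.5513, -0.0667]), array([ 0.5492, -0.1092]))
n (70.1, 382, array([ 0.5637, -0.0689]), array([ 0.5493, -0.1088]))
o (59.7, 421, array([ 0.5718, -0.0711]), array([ 0.5503, -0.1078]))
p (58.7, 423, array([ 0.5719, -0.0713]), array([ 0.5498, -0.1076]))
q (61.1, 434, array([ 0.5707, -0.0707]), array([ 0.5501, -0.1079]))
r (56.0, 424, array([ 0.5732, -0.0727]), array([ 0.5494, -0.1079]))
```

The mark-angle measurement shows lifting did help: 61° → 56°, with home at about 46°. I'll keep going with more torque.

```bash
python3 - <<'E'
from h import *
P=np.array([.5495,-.1086,.1872])
def g(y):
    robot.line_to(P,rotation=[180,0,y]); o=robot.observe(); print(y,"z",P[2].round(4),"F",o["ft_force"].round(1),"T",o["torque"].round(2),"yaw",o["tcp_rot"][2].round(1),round(o["time"],1)); return o
for y,z in ((34,.1872),(31,.1865),(28,.1865)):
    P[2]=z; o=g(y); P[:2]+=7e-5*o["ft_force"][:2]
    if o["torque"][2]>6: break
shot("wrist","s_wrist"); print(lidang("s_wrist"))
E
```

```text
34 z 0.1872 F [ -6.7  -2.2 -11.9] T [-0.7   1.36  2.85] yaw 34.0 46.5
31 z 0.1865 F [-4.6  0.5 -8.7] T [0.09 1.1  1.33] yaw 30.9 46.8
28 z 0.1865 F [-3.9 -0.4 -4.1] T [-0.02  1.02  2.6 ] yaw 28.1 47.0
(44.0, 458, array([ 0.58  , -0.0784]), array([ 0.5495, -0.108 ]))
```

The lid popped through to 44°, which is about the home stop. One more push will confirm the hard stop, then I'll release and check.

```bash
python3 - <<'E'
from h import *
P=np.array([.5495,-.1084,.1855])
for y in (25,):
    robot.line_to(P,rotation=[180,0,y]); st(y)
shot("wrist","t_wrist"); print(lidang("t_wrist"))
robot.line_to(P,rotation=[180,0,36]); robot.set_gripper(.05); st("open")
shot("wrist","u_wrist"); shot("scene","u_scene"); print(lidang("u_wrist"))
E
```

```text
25 47.34 pos [ 0.5495 -0.1088  0.1876] rot [179.9   0.   25.2] F [-11.7  -2.1   6.9] T [-0.25  2.65  4.33] w 0.0192 q6 130.3
(44.7, 472, array([ 0.5805, -0.0782]), array([ 0.5503, -0.1081]))
open 48.13 pos [ 0.5499 -0.1086  0.186 ] rot [179.9  -0.   36. ] F [-0.1  0.1 -0. ] T [ 0.04  0.01 -0.01] w 0.0499 q6 119.5
(45.1, 423, array([ 0.5795, -0.0783]), array([ 0.5494, -0.1084]))
```

View pics/u_wrist.png

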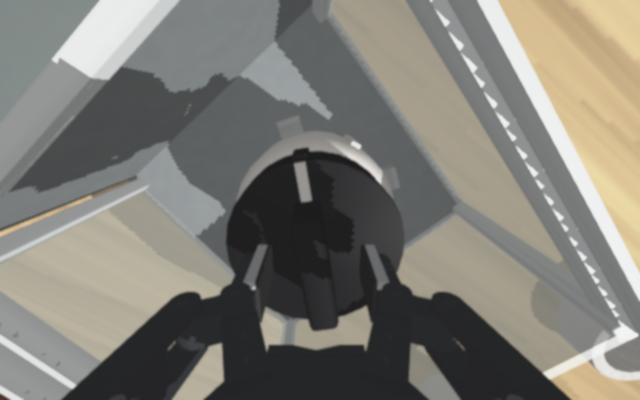

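```bash
python3 - <<'E'
from h import *
from scipy.optimize import least_squares
for n in "ghlju":
    c,im=load(n+"_wrist"); g=cv2.GaussianBlur(cv2.cvtColor(im,cv2.COLOR_BGR2GRAY),(0,0),1).astype(float)
    L=[];
    for row in range(215,250,3):
        l=g[row,215:245]; r=g[row,392:415]
        i=np.argmax(np.abs(np.diff(l))); j=np.argmax(np.abs(np.diff(r))); L.append((215+i,392+j))
    L=np.array(L); w=np.sort(L[:,1]-L[:,0]); 
    # mark ends along its length
    m=g[150:212,262:335]; ys,xs=np.where(m>100); 
    o=-cv2.Rodrigues(c[1])[0].T@c[2]
    print(n,"width max/med",w[-3:],np.median(w),"cam z",o[2].round(4),lidang(n+"_wrist")[1])
a=load("u_scene")[1]; crop(a,250,165,80,60,7,"u_sc.png")
E
```

```text
g width max/med [181 182 182] 181.0 cam z 0.2685 431
h width max/med [182 182 185] 181.5 cam z 0.2564 476
l width max/med [180 180 186] 180.0 cam z 0.2579 444
j width max/med [180 181 181] 178.5 cam z 0.2563 428
u width max/med [178 178 178] 177.0 cam z 0.2564 423
```

View pics/u_sc.png

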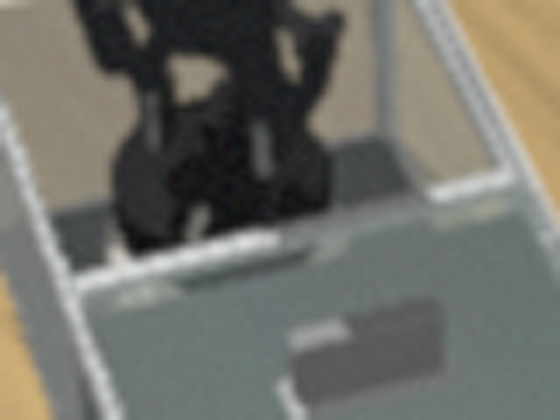

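The angle reads 0.62 rad from canister x and holds at the hard stop, but the lid width suggests it may not be fully down. I'll press gently on top of the bar with closed fingers to seat it and measure its height (home is TCP z of about 0.209).

```bash
python3 - <<'E'
from h import *
robot.line_to([.5496,-.1084,.217],vel=.2); robot.set_gripper(0.0); st()
print(robot.line_to([.5496,-.1084,.203],vel=.04,guard=12)); st("touch")
E
```

```text
49.08 pos [ 0.5495 -0.1084  0.2168] rot [-180.    0.   36.] F [ 0.1 -0.2  0.4] T [0.02 0.03 0.02] w 0.0002 q6 119.5
True
touch 49.35 pos [ 0.5497 -0.1084  0.2101] rot [180.  -0.  36.] F [-0.1  0.3  0.3] T [0.02 0.03 0.01] w 0.0002 q6 119.5
```

Contact is at TCP z 0.2100, which puts the grip at about 113–114 mm above the canister's origin: home. Now I'll shut the cover.

```bash
python3 - <<'E'
from h import *
robot.line_to([.5496,-.1084,.30],vel=.3)
robot.set_gripper(.05)
robot.move_pose([.5947,.1058,.30],[180,0,166])
robot.line_to([.5947,.1058,.2503],vel=.15); robot.set_gripper(0); st("grip")
th=np.radians(14.5); d=np.array([np.sin(th),np.cos(th),0]); p=np.array([.5947,.1058,.2503])
print(robot.line_to(p-d*.195,vel=.15,guard=35)); st("near")
E
```

```text
grip 52.88 pos [0.5951 0.1053 0.2517] rot [-1.80e+02  1.00e-01  1.66e+02] F [-1.6 -4.1  5.9] T [-0.69  0.4  -0.32] w 0.0129 q6 11.7
False
near 54.33 pos [ 0.5462 -0.0837  0.2517] rot [-1.799e+02  1.000e-01  1.659e+02] F [-2.3 -2.3  6.1] T [-0.38  0.35 -0.36] w 0.0132 q6 -8.2
```

```bash
python3 - <<'E'
from h import *
th=np.radians(14.5); d=np.array([np.sin(th),np.cos(th),0]); p=np.array([.5947,.1058,.2503])
print(robot.line_to(p-d*.222,vel=.05,guard=22)); o=st("end"); print((o["tool_pos"]-p)@d)
robot.set_gripper(.05); o=st("open"); q=o["tool_pos"].copy(); q[2]=.33; robot.line_to(q,vel=.2)
shot("wrist","v_wrist"); shot("side","v_side"); shot("scene","v_scene"); st()
E
```

```text
True
end 54.7 pos [ 0.5436 -0.0937  0.2517] rot [179.6   0.2 166.1] F [1.9 5.6 3.4] T [ 0.54 -0.26 -0.41] w 0.0128 q6 -9.6
-0.2059071247381438
open 55.14 pos [ 0.543  -0.0938  0.2506] rot [179.7   0.  166.1] F [-0.2 -0.   0.5] T [ 0.01 -0.03 -0.02] w 0.0503 q6 -9.6
 55.84 pos [ 0.5426 -0.0936  0.3286] rot [ 1.797e+02 -1.000e-01  1.661e+02] F [ 0.5  0.6 -0.1] T [ 0.02 -0.05 -0.04] w 0.0501 q6 -9.6
```

View pics/v_wrist.png

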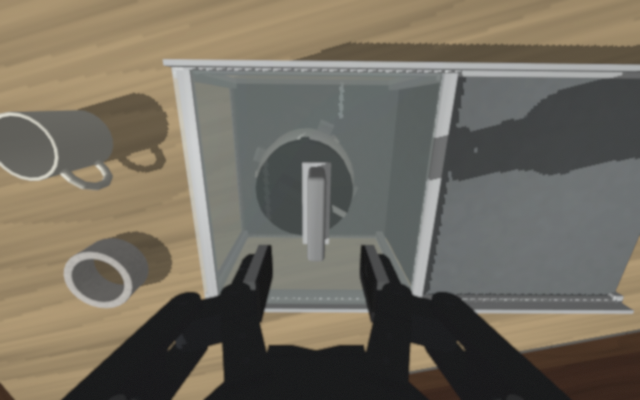

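View pics/v_side.png

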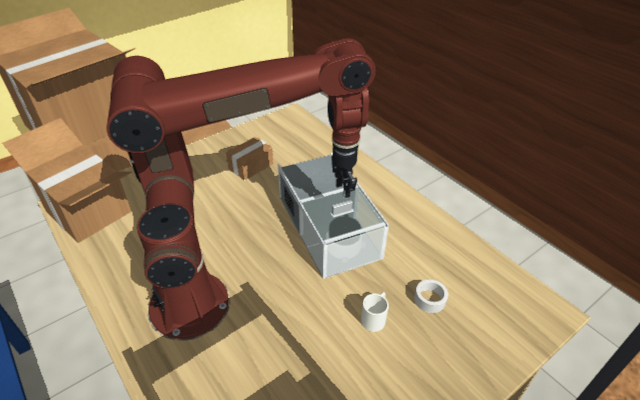

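The wrist view shows the cover shut over the bay, with the grip at (315,210) and the lid mark at (340,212) under it. In the side view the mug (374,312), tape (430,296) and carton (250,158) are where they started. Handing in.

```bash
python3 - <<'E'
from h import *
c,im=load("v_wrist")
for z in(.1023,):
    a,b=plane(c,(347,216),z),plane(c,(333,208),z); print(a,np.degrees(np.arctan2(*(a[:2]-[.5496,-.1084])[::-1])))
for n in("side",):
    x=cv2.absdiff(cv2.imread("pics/a_side.png"),cv2.imread("pics/v_side.png")).max(2); print("mug/tape diff",x[280:340,350:455].max(),"carton",x[135:180,225:275].max())
robot.job_done(); st()
E
```

```text
[ 0.5905541  -0.06763074  0.1023    ] 44.87040530902587
mug/tape diff 21 carton 104
the job is handed in; nothing more can be done
the job is handed in; nothing more can be done
```

I slid the cover open to its stop and turned the lid anticlockwise to its stop. It then went 12 mm down into the thread gap. I screwed it clockwise to the hard stop, slid the cover shut and let go. The job was handed in at about 56 s, with nothing touching the scene.

**Checks that agreed**
- **Cover:** it hit its end stop both ways, travelling 205.9 mm when closing (205 expected).
- **Lid angle:** it ended at about 45°, which is 0.61–0.62 rad from canister x (hard stop 0.63). It stayed there under 4.3 N·m and again after the cover was shut.
- **Lid height:** touching the top of the bar put the grip about 113–114 mm above the canister's origin (home is 113).
- **Mug and tape:** their pixels in the side view are unchanged.

**Checks that failed or disagreed**
- **Jams:** the lid stuck twice on the way down, near 86° and 60°. I backed off and re-gripped, then turned it with the jaws loose round the bar, lifting slightly at the second. I did not measure its tilt directly, so it may have tipped a little while jammed.
- **Height from the picture:** the lid's width in the wrist view suggested a drop of only about 4 mm in the thread, against the expected 7. I trusted the touch instead.
- **Carton:** its pixels in the side view changed. I put this down to the arm's shadow, since it looks to be in the same place and the arm never went near it, but I did not measure it separately.

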